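Scan the sample label in the photometer

TASK

First slide the photometer's shutter fully open by its tab so that the bar label under it is uncovered. Then take the hand scanner from its holster, aim its window squarely at the middle of the label from about 6 cm away and hold it still there for a little over a second, without touching the photometer with the scanner. Put the scanner back in its holster, nose down, let go of it, leave the shutter open, and leave the glassware and bottles around standing where they are.

Things in the scene. Friction and masses are not known exactly. Their poses are not given: they have to be found in the camera images.
- photometer: Cream wedge-shaped photometer, fixed, 260 mm deep (x), 300 wide (y); origin: centre of its underside, on the bench. Its low front (-x) faces the robot at yaw 0. The front 180 mm is a sloped deck, rising from 45 to 110 mm high at 0.35 rad; behind it a flat housing 116 mm high. Two rails 8 mm high run along the deck's y, 52 mm up-slope and down-slope of the label.
- label (a point): Centre of the printed bar label (paper, 50 mm along y, 30 mm along the slope), lying flat on the sloped deck, under the shutter when that is shut. z axis: the deck's normal, pointing up and towards the photometer's front; y axis: the photometer's y, horizontal; x axis: up the slope.
- shutter (a joint): Position of the grey shutter along the deck, m: 0 = shut (covers the label), 0.085 = fully open at its stop. It grows as the shutter slides towards the photometer's +y, and starts between 0 and 0.015. Sliding friction about 1.5 N; it stays where it is left.
- shutter_tab (a point): Centre of the black finger tab standing up from the middle of the shutter: 55 mm along the slope, 10 mm thick along y, its top 14 mm above this point along the deck's normal. The shutter plate (94 mm along the slope, 76 mm along y) has its upper face 16 mm below this point. Axes as the label's. Moves with the shutter.
- scanner: White hand scanner, a straight bar 170 mm long, section 34 by 26 mm (its x, y), black nose 28 by 20 mm, about 0.13 kg, standing nose down in the holster. Origin: the reading window, centre of the nose's end; z: from nose to butt; it reads along -z. Its top 98 mm stands out of the holster; a good grip is 135 mm above the origin, across the 26 mm width (y).
- holster: Grey open-topped holster on a dark base plate (100 by 90 by 8 mm), fixed, origin at the centre of its underside, on the bench. Rim 85 mm above the bench; the pocket measures 46 mm by 38 mm inside (along its x and y), walls 5 mm, so the scanner has 6 mm of play on each side.
- holster_floor (a point): Centre of the pocket's floor in the holster, 13 mm above the bench; the scanner's window end rests here. Axes as the holster's.
- flask: Bystander: glass volumetric flask, round belly 68 mm across, thin neck, 190 mm tall. Origin at the centre of its underside.
- wash_bottle: Bystander: white plastic bottle, 64 mm across, 170 mm tall. Origin at the centre of its underside.
- beaker: Bystander: clear open beaker, 72 mm across, 85 mm tall. Origin at the centre of its underside.
- jug: Bystander: white ceramic mug-shaped jug, 90 mm across, 120 mm tall, with a handle on its +y side. Origin at the centre of its underside.
- reagent_bottle: Bystander: amber glass bottle, 60 mm across, 130 mm tall. Origin at the centre of its underside.
- dish: Bystander: low glass dish, 80 mm across, 16 mm tall. Origin at the centre of its underside.

How it is judged (in metres and radians):
On the way, in this order (a step that is already met when the one before it is completed fails the run):
1. the shutter is pushed fully open (at least 72 mm of its 85 mm) (value of joint shutter above 0.072 m), for 0.2 s.
2. scanner held still 1 s (under 20 mm/s, 0.15 rad/s), aimed at the label: window 30 to 90 mm off, axis within 12 mm of its middle (scanner x and y) and 15 degrees of square, shutter open (z of label in the frame of scanner between -0.09 and -0.03 m and x of label in the frame of scanner between -0.012 and 0.012 m and y of label in the frame of scanner between -0.012 and 0.012 m and angle between the z axis of scanner and the z axis of label, either way round below 0.26 rad and value of joint shutter above 0.072 m and linear speed of scanner below 0.02 m/s and angular speed of scanner below 0.15 rad/s), for 1 s.
At the end, for the whole second after the job is handed in: The shutter is open by at least 72 mm; the scanner stands nose down in its holster, its window end within 15 mm sideways of the middle of the pocket's floor and from 6 mm below to 10 mm above it, tilted less than 0.3 rad, at rest and released (value of joint shutter above 0.072 m and horizontal distance between scanner and holster_floor below 0.015 m and z of scanner in the frame of holster_floor between -0.006 and 0.01 m and angle between scanner's own z axis and vertical below 0.3 rad and linear speed of scanner below 0.02 m/s and contact force between scanner and the fingers below 0.2 N); the robot touches nothing.
It fails at once if the scanner touches the photometer (over 1 N) (contact force between scanner and photometer above 1 N).
It fails at once if a bystander (flask, bottle, beaker, jug or dish) is shifted by more than 30 mm (distance of any of flask, wash_bottle, beaker, jug, reagent_bottle, dish from where it was at the start of the episode above 0.03 m).
It fails at once if a bystander is tipped by more than 0.4 rad (angle between any of flask, wash_bottle, beaker, jug, reagent_bottle, dish's own z axis and vertical above 0.4 rad).
It also fails if it takes over 64 s, if anything falls off the work surface, if the arm or the gripper's body presses on something with over 40 N, if the wrist force passes 120 N, or if a joint passes its speed limit or range.

ROBOT

A 6-joint arm with a two-finger parallel gripper is mounted at the origin on the work surface. World frame = base frame: x ahead of the robot, y to its left, z up, the work surface at z = 0. Lengths are in mm, angles in rad, forces in N, time in s.
With the tool pointing down it reaches from about 350 to 875 mm from the base axis. Payload 4.2 kg.
Tool frame: the origin (TCP) lies midway between the tips of the shut fingers; the grasp point (between the pads) lies 19 mm behind it (arm.tcp_to_grasp is the distance from the TCP to the grasp point, in mm); z points along the fingers, y is the line along which they close (so a half turn about z gives the same grasp; the last joint's range is limited). The gripper opens to 85 mm and grips with 20 to 120 N. Pads are 22 mm wide; open, the fingers measure 114 mm over their backs; the gripper's body (76 mm by 85 mm) begins 54 mm behind the grasp point. The pads swing forward as they close: fully open they stand 13 mm farther back than shut.
Start: joints at [1.537, 0.385, 0.008, 0, -1.194, -0.259], TCP at [180.364, 598.388, 231.312] pointing down, gripper open.
Joint ranges: [-3.14, 3.14], [-1.21, 2.06], [-1.07, 1.41], [-3.16, 2.05], [-2.99, -0.16], [-3.1, 3.1]. Speed limits (rad/s): [2.79, 2.79, 3.14, 3.14, 3.14, 3.14].

INTERFACE

Orientations are given as a unit quaternion [x, y, z, w].
In Python, from bench import arm, get_image gives the robot as it stands.
- The arm moves only by the tool drive_tool, never from a script. Its argument "deltas" is a list of rows, each a list of 2 entries, a list of its own where there are three numbers: the shift along the tool's x, y, z in cm, then the turn, a rotation vector about the tool's x, y, z in degrees. In form: [[[x, y, z], [ax, ay, az]], ...]. A call has 1 to 12 rows; each row shifts and turns the commanded pose from where the row before left it, along the tool's axes as they then stand; what a row does not reach is not made up. A row lasts 1/10 s, in which the tool goes at most 50 mm and 8.59 degrees, less where a joint would pass 70% of its speed; a pose out of reach is approached as far as the arm can. A call with a gripper value outside its range is refused whole. "claw" is the finger opening in cm, from 0 to 8.54, set as the call begins (left out, the last holds). The fingers move at their own pace and stop on an object; the grip force is fixed at half the most. Time passes only in rows, so rows that do not move let the fingers close. It gives the time, the measured TCP pose, the force, the opening and the grip force at its end, in the units of the state.
- arm.read_state(): the state, without advancing time (a new reading comes with each control period).
- get_image(name): name is "scene" or "top" or "wrist"; returns a dict with "img" (480x640x3 uint8, red, green, blue), "fx", "fy", "cx", "cy" (pixels), "eye" and "orientation" of the camera in the world; the wrist camera has in their place "mount" (4x4, takes a point from camera to tool coordinates, whose origin is the TCP and whose axes are the flange's). Camera axes: x right, y down, z forward; pixel columns grow to the right and rows downward; lengths in mm; the calibration is good to about 2 mm. A picture is of the moment at which its call begins: read the wrist's pose just before it. There is no depth.
- arm.job_done(): hands the job in; it is judged then, once.
The state is a dict: "clock": time; "joints": joint angles; "joint_vel": joint speeds; "joint_efforts": joint torques, N m; "position": TCP position; "ee_rot": TCP orientation; "contact_force": force on the tool from outside, world axes, zero at the start; "wrist_torque": the same for the moment, N m; "gripper_width": finger opening in mm; "grasp_force": force on a finger pad.
Only numpy, scipy, OpenCV 4.12 (cv2) and the standard library are available. Lean on these libraries where they do the work, as an engineer would, in place of code of your own. Each camera call takes 0.05 s, during which the arm holds its last target. There are 200 camera calls.

## Working session

There is one attempt and no reset: what is moved stays moved. The work goes in short steps, Python scripts to look and compute and a tool call to move; the robot and the scene stay as the last step left them, time stands still between calls to the robot, and variables do not carry over. Pictures are saved under pics/ and viewed, at most 10 in all, crops included, and the job is handed in when it is done.

Besides the shell and the picture viewer there is one more tool, called after "Request:" as name([rows], argument=value, ...), one row to a line, values as JSON. drive_tool: Moves the arm, as the interface text tells. Its arguments: {"type":"object","properties":{"deltas":{"type":"array"},"claw":{"type":"number"}},"required":["deltas"]}

```bash
ls; mkdir -p pics
python3 - <<'E'
from bench import arm,get_image
import cv2,numpy as np,pickle
d={}
for n in("scene","top","wrist"):
    r=get_image(n);d[n]=r;cv2.imwrite(f"pics/{n}0.png",r["img"][:,:,::-1])
    print(n,{k:np.round(v,3).tolist() for k,v in r.items() if k!="img"})
pickle.dump(d,open("d0.pkl","wb"))
s=arm.read_state();print(s["clock"],s["position"],s["ee_rot"],s["gripper_width"])
E
```

```text
pics
scene {'fx': 472.662, 'fy': 472.662, 'cx': 320.816, 'cy': 243.956, 'eye': [981.158, -658.159, 1186.57], 'orientation': [0.909, 0.278, -0.098, -0.293]}
top {'fx': 535.318, 'fy': 535.318, 'cx': 313.149, 'cy': 242.233, 'eye': [249.458, -13.059, 1520.455], 'orientation': [0.71, -0.697, 0.066, -0.072]}
wrist {'fx': 333.996, 'fy': 333.996, 'cx': 321.897, 'cy': 243.379, 'mount': [[-0.001, -0.947, -0.321, 82.789], [1.0, -0.001, 0.001, 0.518], [-0.001, -0.321, 0.947, -142.417], [0.0, 0.0, 0.0, 1.0]]}
0.15 [180.2550232  597.97601218 230.45500072] [ 9.89295472e-01 -1.45923706e-01 -6.41872660e-05  8.58835013e-04] 85.28957374288164
```

View pics/top0.png

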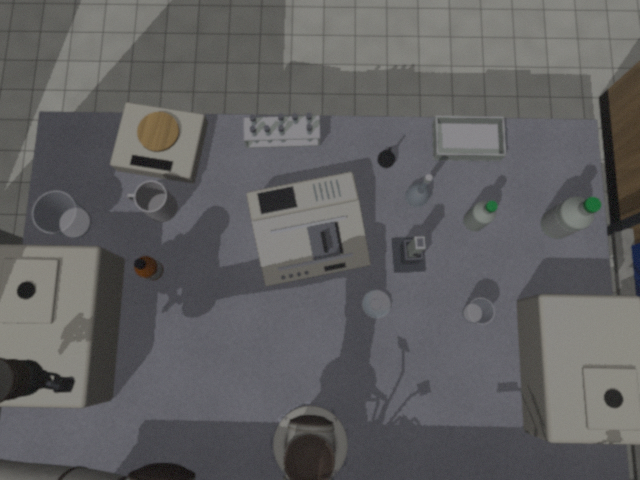

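View pics/scene0.png

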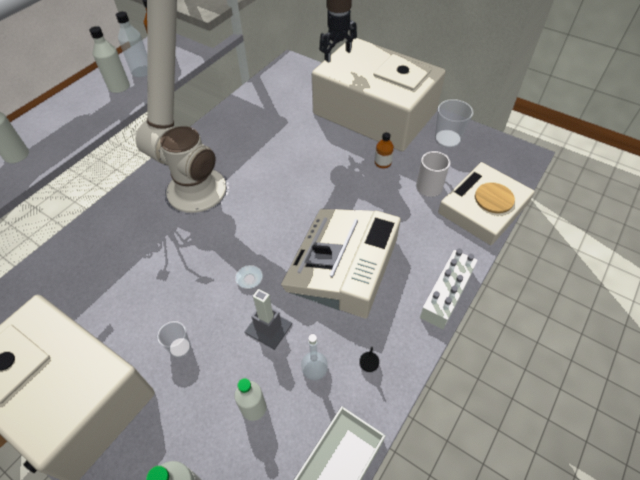

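The top view shows the photometer around (308,228), its front facing the robot, with the tab near (328,240). The scanner and holster are near (413,248), with the flask at (420,192) and the dish at (376,303) close by. I'll enlarge both views for accurate pixels.

Run:
```python
import cv2
t=cv2.imread("pics/top0.png")[165:295,240:440];s=cv2.imread("pics/scene0.png")[200:350,230:410]
f=lambda a,k:cv2.convertScaleAbs(cv2.resize(a,None,fx=k,fy=k,interpolation=cv2.INTER_CUBIC),alpha=1.5)
cv2.imwrite("pics/tz.png",f(t,4));cv2.imwrite("pics/sz.png",f(s,4))
```

```text
(no output)
```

View pics/tz.png

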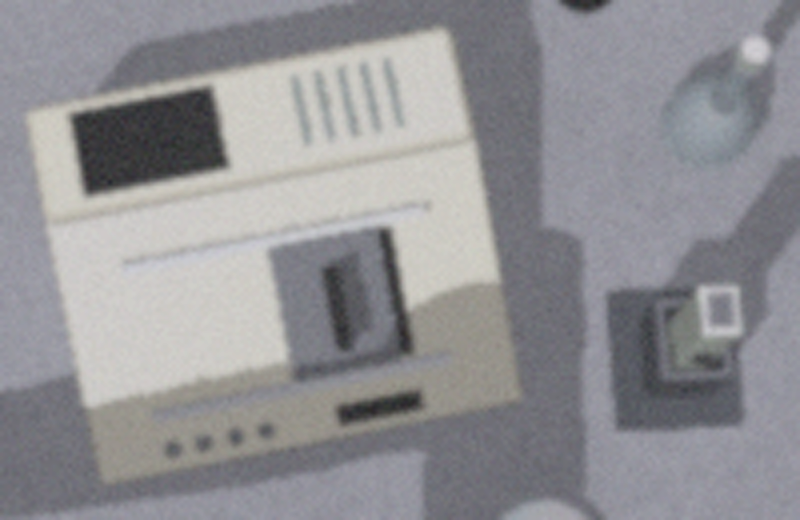

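View pics/sz.png

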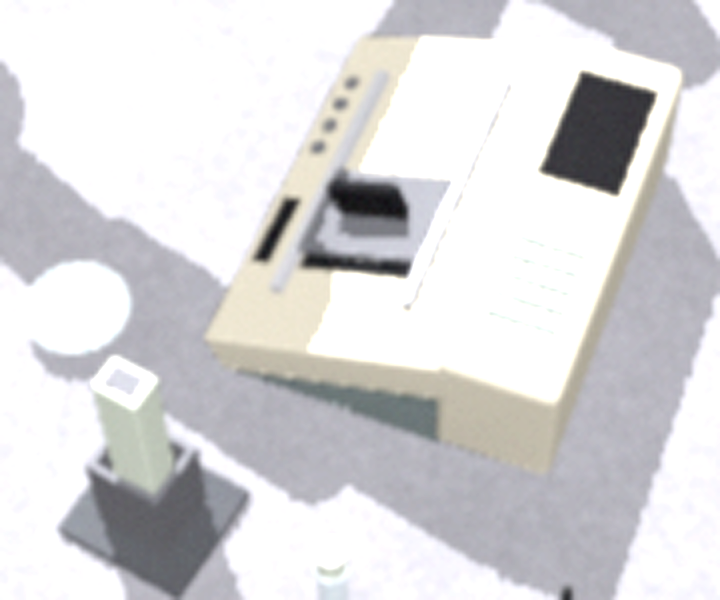

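Enlarged pixels, as crop/4 plus offset:
- **Photometer:** the housing's rear corners are at tz (28,113) and (447,28). Its front edge runs (50,222) to (472,138), and the rails run (123,266)-(430,206) and (155,413)-(450,358).
- **Tab and scanner:** the tab top is near tz (338,305) and sz (368,198). The scanner butt is at tz (720,310) and sz (125,384).
- **Holster plate corners:** tz (610,292), (743,427) and (617,430).

```bash
cat > h.py <<'E'
import numpy as np,pickle
from scipy.spatial.transform import Rotation as R
d=pickle.load(open("d0.pkl","rb"))
def ray(c,u,v):
    r=d[c];return np.array(r["eye"]),R.from_quat(r["orientation"]).apply([(u-r["cx"])/r["fx"],(v-r["cy"])/r["fy"],1])
def tz(u,v):return ray("top",(u+.5)/4-.5+240,(v+.5)/4-.5+165)
def sz(u,v):return ray("scene",(u+.5)/4-.5+230,(v+.5)/4-.5+200)
def onz(r,z):return r[0]+r[1]*(z-r[0][2])/r[1][2]
def tri(a,b):
    M=np.c_[a[1],-b[1]];k=np.linalg.lstsq(M,b[0]-a[0],rcond=None)[0]
    p,q=a[0]+k[0]*a[1],b[0]+k[1]*b[1];return (p+q)/2,np.linalg.norm(p-q)
E
python3 - <<'E'
from h import *
np.set_printoptions(precision=1,suppress=True)
RL,RR,FL,FR=[onz(tz(*p),116) for p in((28,113),(447,28),(50,222),(472,138))]
print("housing",RL,RR,FL,FR,"w",np.linalg.norm(RL-RR),np.linalg.norm(FL-FR),"d",np.linalg.norm(RL-FL))
v=(RL-RR);print("yaw",np.arctan2(-v[0],v[1]))
for p,q in(((447,28),(680,68)),((472,138),(440,370)),((521,400),(208,340)),((50,222),(512,62)),((123,266),(510,88)),((430,206),(410,305)),((155,413),(385,75)),((450,358),(278,288))):print("tri",p,*tri(tz(*p),sz(*q)))
print("butt",*tri(tz(720,310),sz(125,384)))
for p in((699,288),(738,286),(741,332),(703,337)):print(" butt c",onz(tz(*p),183))
for p in((92,385),(117,360),(158,380),(132,407)):print(" butt s",onz(sz(*p),183))
for p in((610,292),(737,290),(743,427),(617,430)):print(" plate t",onz(tz(*p),8))
for p in((62,528),(178,595),(248,495)):print(" plate s",onz(sz(*p),8))
for p in((655,297),(740,292),(733,378),(660,383)):print(" rim t",onz(tz(*p),85))
print("tab top near/upper end",*tri(tz(332,265),sz(400,190)),"lower",*tri(tz(345,345),sz(335,180)))
for n,p in(("flask",(708,120)),):print(n,onz(tz(*p),35))
print("flask top",*tri(tz(755,50),sz(332,562)))
print("dish",onz(ray("top",376,303),12),onz(ray("scene",249,277),12))
E
```

```text
housing [662.3 186.2 116. ] [727.5 -99.  116. ] [586.2 168.1 116. ] [ 649.6 -116.3  116. ] w 292.5973350367688 291.4162838390142 d 78.23363023940259
yaw 0.22477974395132594
tri (447, 28) [695.1 -50.9 358.1] 116.80118995536182
tri (472, 138) [ 653.5 -117.7  101.2] 0.8361290850221452
tri (521, 400) [ 483.1 -156.6   35.7] 0.8572823643100721
tri (50, 222) [570.5 151.1 105.7] 49.934044064496526
tri (123, 266) [562.  119.8  88.8] 1.4422476280396899
tri (430, 206) [607.  -87.6  99.7] 3.9332471334756587
tri (155, 413) [465.1  97.   61.3] 0.916688929474068
tri (450, 358) [ 508.3 -105.1   58.8] 1.4884969488232414
butt [ 520.9 -270.8  176.2] 0.6025883242171769
 butt c [ 533.8 -256.2  183. ]
 butt c [ 535.5 -281.   183. ]
 butt c [ 505.7 -282.2  183. ]
 butt c [ 502.1 -258.1  183. ]
 butt s [ 507.5 -285.4  183. ]
 butt s [ 509.1 -263.1  183. ]
 butt s [ 538.8 -260.2  183. ]
 butt s [ 537.3 -283.7  183. ]
 plate t [ 567.  -223.9    8. ]
 plate t [ 570.  -315.3    8. ]
 plate t [ 470.4 -317.4    8. ]
 plate t [ 466.7 -227.8    8. ]
 plate s [ 478.5 -318.6    8. ]
 plate s [ 573.9 -313.     8. ]
 plate s [ 569.1 -228.     8. ]
 rim t [ 547.8 -243.8   85. ]
 rim t [ 552.3 -301.9   85. ]
 rim t [ 492.6 -295.8   85. ]
 rim t [ 488.3 -246.4   85. ]
tab top near/upper end [558.3 -22.7 121.3] 0.5027487729665531 lower [507.9 -31.7 104.4] 1.5259496944035167
flask [ 688.8 -291.8   35. ]
flask top [ 694.2 -296.9  178. ] 0.9912568782336142
dish [ 377.9 -176.2   12. ] [ 377.8 -178.4   12. ]
```

```bash
cat >> h.py <<'E'
def go(pos,yaw,tilt=0):
    """delta (cm, deg) in tool axes from now to tool x at yaw, tool z tipped forward by tilt; turn first, then shift in new axes"""
    from bench import arm
    s=arm.read_state();Rn=R.from_quat(s["ee_rot"])
    Rt=R.from_euler("z",yaw)*R.from_euler("y",-tilt)*R.from_euler("x",np.pi)
    print("t",s["clock"],"now",np.round(s["position"],1),"F",np.round(s["contact_force"],1),"w",s["gripper_width"],"joints",np.round(s["joints"],2))
    print("turn deg",np.round((Rn.inv()*Rt).as_rotvec(degrees=True),2),"then shift cm",np.round(Rt.inv().apply(np.array(pos)-s["position"])/10,2))
E
python3 -c "
from h import *
print(R.from_euler('y',-.35).__mul__(R.from_euler('x',np.pi)).apply([0,0,1]))
go([546,-60,300],.223)"
```

```text
[ 3.42897807e-01 -1.22464680e-16 -9.39372713e-01]
t 0.15 now [180.3 598.  230.5] F [-0.3  0.4 -1.2] w 85.28957374288164 joints [ 1.54  0.39  0.01 -0.   -1.19 -0.26]
turn deg [ 1.000e-01  2.000e-02 -2.956e+01] then shift cm [21.12 72.26 -6.95]
```

Request:
drive_tool([
  [[0,0,-1.4],[0,0,-5.91]],
  [[0,0,-1.4],[0,0,-5.91]],
  [[0,0,-1.4],[0,0,-5.91]],
  [[0,0,-1.4],[0,0,-5.91]],
  [[0,0,-1.4],[0,0,-5.91]],
  [[0.6,2,0],[0,0,0]],
  [[0.9,3,0],[0,0,0]],
  [[1,3.5,0],[0,0,0]],
  [[1,3.5,0],[0,0,0]],
  [[1,3.5,0],[0,0,0]],
  [[1,3.5,0],[0,0,0]],
  [[1,3.5,0],[0,0,0]],
], claw=0)

```text
clock: 1.35
position: [293.9, 391.7, 301.1]
ee_rot: [0.994, 0.111, -0.0, 0.0]
contact_force: [-0.1, 0.1, -0.1]
gripper_width: 0.3
grasp_force: 0.0
```

Request:
drive_tool([
  [[1,3.5,0],[0,0,0]],
  [[1,3.5,0],[0,0,0]],
  [[1,3.5,0],[0,0,0]],
  [[1,3.5,0],[0,0,0]],
  [[1,3.5,0],[0,0,0]],
  [[1,3.5,0],[0,0,0]],
  [[1,3.5,0],[0,0,0]],
  [[1,3.5,0],[0,0,0]],
  [[1,3.5,0],[0,0,0]],
  [[1,3.5,0],[0,0,0]],
  [[0.5,1.8,0],[0,0,0]],
  [[0,0,0],[0,0,0]],
])

```text
clock: 2.55
position: [477.7, 55.9, 300.8]
ee_rot: [0.994, 0.109, -0.001, 0.0]
contact_force: [-1.3, 0.1, -0.1]
gripper_width: -0.0
grasp_force: 0.0
```

Run:
```python
from h import *
go([546,-60,150],.223)
from bench import arm,get_image
import cv2
s=arm.read_state();r=get_image("wrist");pickle.dump((s["position"],s["ee_rot"],r),open("w1.pkl","wb"))
cv2.imwrite("pics/w1.png",cv2.convertScaleAbs(r["img"][:,:,::-1],alpha=1.3))
```

```text
t 2.55 now [477.7  55.9 300.8] F [-1.3  0.1 -0.1] w -0.04522440029326835 joints [ 0.46  0.09 -0.21  0.   -1.27  1.33]
turn deg [ 0.02  0.07 -0.22] then shift cm [ 4.1  12.81 15.08]
```

View pics/w1.png

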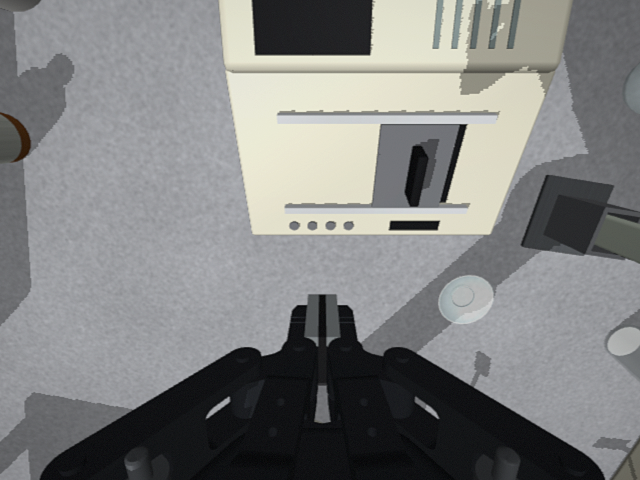

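The wrist view shows the photometer square to the tool: its rails lie along rows 114 and 209. The shutter is at (413,165) and the tab's top edge runs from (421,147) to (411,185).

Run:
```python
from h import *
np.set_printoptions(precision=1,suppress=True)
p,q,r=pickle.load(open("w1.pkl","rb"));M=np.array(r["mount"])
def w(u,v):
    c=[(u-r["cx"])/r["fx"],(v-r["cy"])/r["fy"],1];Rt=R.from_quat(q)
    return p+Rt.apply(M[:3,3]),Rt.apply(M[:3,:3]@c)
H=[onz(w(230,72),110),onz(w(557,72),110)];print("housing front",*H,np.linalg.norm(H[0]-H[1]))
ex=np.array([np.cos(.223),np.sin(.223),0]);ey=np.array([-ex[1],ex[0],0])
mid=(H[0]+H[1])/2;O=mid-50*ex;O[2]=0;print("O",O)
for a,z in(((278,118),104),((498,118),104),((286,209),69),((468,209),69),((253,234),45),((491,234),45),((420,146),123),((411,186),105),((384,125),102),((466,125),102)):
    P=onz(w(*a),z)-O;print(a,"photometer xy",P@ex,P@ey)
print("tab tri",*tri(w(420,146),tz(332,265)),*tri(w(411,186),tz(345,345)))
print("butt corners")
```

```text
housing front [588.5 164.  110. ] [ 652.1 -122.5  110. ] 293.426415273047
O [571.5   9.7   0. ]
(278, 118) photometer xy 12.019115136820856 106.23602921674532
(498, 118) photometer xy 11.061585474787364 -103.08876318192483
(286, 209) photometer xy -84.33443074742517 105.92166630202965
(468, 209) photometer xy -85.37254171381252 -102.24897193170906
(253, 234) photometer xy -121.44248672863233 150.93020381892197
(491, 234) photometer xy -122.96116074713039 -146.06722133797493
(420, 146) photometer xy -13.331412381705789 -25.743597804986848
(411, 186) photometer xy -52.98730605147233 -25.254537682675537
(384, 125) photometer xy 5.302717309318242 4.729129945126853
(466, 125) photometer xy 4.938991042220616 -74.27870116902808
tab tri [563.6 -23.4 102.9] 2.4578321243360577 [518.2 -35.9  62.7] 8.952741428115178
butt corners
```

Request:
drive_tool([
  [[1,3.3,0],[0,0,-0.2]],
  [[1,3.3,0],[0,0,0]],
  [[1,3.3,0],[0,0,0]],
  [[1.1,3.3,0],[0,0,0]],
  [[0,0,3],[0,0,0]],
  [[0,0,3],[0,0,0]],
  [[0,0,3],[0,0,0]],
  [[0,0,3],[0,0,0]],
  [[0,0,3],[0,0,0]],
  [[0,0,2],[0,0,0]],
  [[0,0,0],[0,0,0]],
  [[0,0,0],[0,0,0]],
])

```text
clock: 3.8
position: [547.1, -61.1, 131.8]
ee_rot: [0.994, 0.114, 0.0, 0.0]
contact_force: [0.1, -0.2, -0.1]
gripper_width: 0.1
grasp_force: 0.0
```

Run:
```python
from h import *
go([547,-64,100],.223)
from bench import arm,get_image
import cv2
r=get_image("wrist");r2=get_image("scene")
a=cv2.resize(r["img"][:,100:540,::-1],None,fx=.9,fy=.9);b=cv2.resize(r2["img"][195:315,280:400,::-1],(400,400))
a=np.vstack([a,np.zeros((600-len(a),a.shape[1],3),np.uint8)]);b=np.vstack([b,np.zeros((200,400,3),np.uint8)])
cv2.imwrite("pics/w2.png",np.hstack([a,b]))
```

```text
t 3.8 now [547.1 -61.1 131.8] F [ 0.1 -0.2 -0.1] w 0.06697864647804384 joints [ 0.18  0.35 -0.31  0.   -0.9   1.61]
turn deg [ 0.02 -0.01  0.28] then shift cm [-0.07  0.28  3.18]
```

View pics/w2.png

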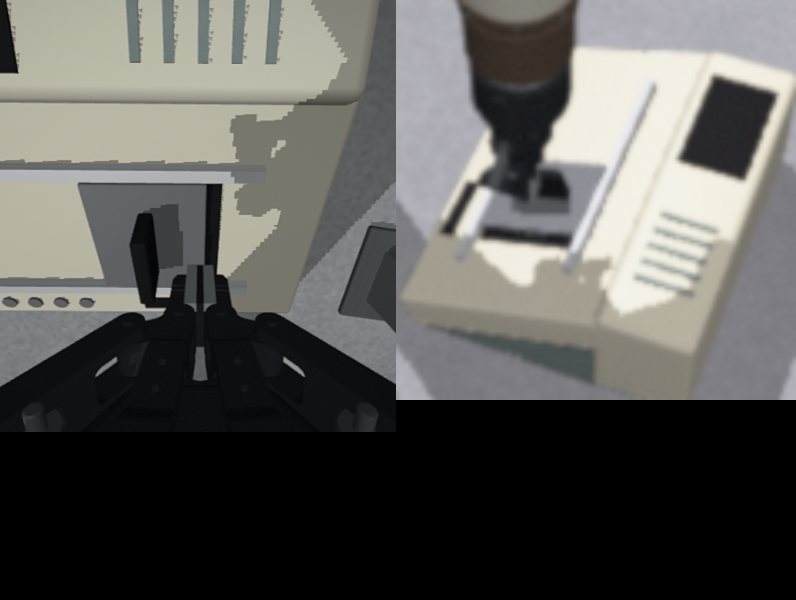

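The closed fingers stand just right of the tab (wrist crop: tab at (145,260), fingers at (200,280)) and above the plate. I'll descend and push.

Request:
drive_tool([
  [[0,0.2,1],[0,0,0]],
  [[0,0,1],[0,0,0]],
  [[0,0,1],[0,0,0]],
  [[0,0,0],[0,0,0]],
  [[0,-0.6,0],[0,0,0]],
  [[0,-0.6,0],[0,0,0]],
  [[0,-0.6,0],[0,0,0]],
  [[0,-0.6,0],[0,0,0]],
  [[0,-0.6,0],[0,0,0]],
  [[0,0,0],[0,0,0]],
])

```text
clock: 4.9
position: [540.4, -33.7, 101.6]
ee_rot: [0.994, 0.113, 0.0, -0.0]
contact_force: [0.4, 0.2, 0.6]
gripper_width: 0.2
grasp_force: 0.0
```

Request:
drive_tool([
  [[0,-0.6,0],[0,0,0]],
  [[0,-0.6,0],[0,0,0]],
  [[0,-0.6,0],[0,0,0]],
  [[0,-0.6,0],[0,0,0]],
  [[0,-0.6,0],[0,0,0]],
  [[0,-0.6,0],[0,0,0]],
  [[0,-0.6,0],[0,0,0]],
])

```text
clock: 5.6
position: [531.2, 7.0, 101.5]
ee_rot: [0.994, 0.113, 0.0, -0.0]
contact_force: [1.9, -1.4, 1.3]
gripper_width: -0.0
grasp_force: 0.9
```

Run:
```python
from h import *
go([547,-64,100],.223)
from bench import arm,get_image
import cv2
r=get_image("wrist");r2=get_image("top")
a=r["img"][:360,60:540,::-1];b=cv2.resize(r2["img"][190:280,280:360,::-1],(320,360))
cv2.imwrite("pics/w3.png",np.hstack([a,b]))
```

```text
t 5.6 now [531.2   7.  101.5] F [ 1.9 -1.4  1.3] w -0.010639382368012776 joints [ 0.32  0.36 -0.4   0.   -0.81  1.48]
turn deg [ 0.   -0.04  0.21] then shift cm [-0.03  7.27  0.15]
```

View pics/w3.png

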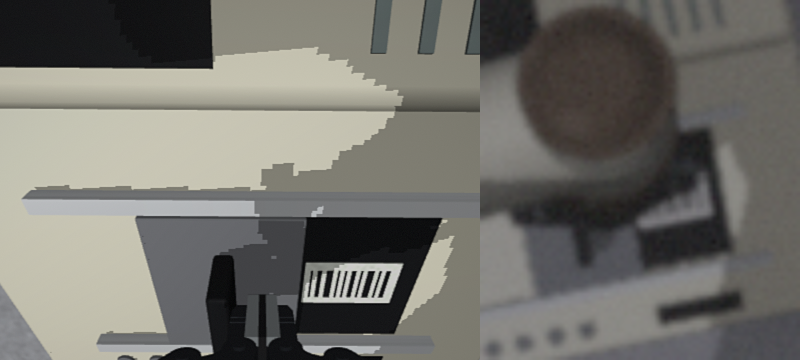

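The shutter moves with the fingers, and the label is almost uncovered at (352,283) in the wrist crop. About 2 cm remain to the stop.

Request:
drive_tool([
  [[0,-0.5,0],[0,0,0]],
  [[0,-0.5,0],[0,0,0]],
  [[0,-0.5,0],[0,0,0]],
  [[0,0,0],[0,0,0]],
])

```text
clock: 6.1
position: [527.3, 21.6, 101.1]
ee_rot: [0.994, 0.113, -0.0, -0.0]
contact_force: [0.4, -0.1, 0.5]
gripper_width: 0.6
grasp_force: 0.0
```

Request:
drive_tool([
  [[0,-0.3,0],[0,0,0]],
  [[0,0,0],[0,0,0]],
])

```text
clock: 6.3
position: [526.8, 24.2, 101.2]
ee_rot: [0.994, 0.113, -0.0, -0.0]
contact_force: [0.1, -0.3, 0.4]
gripper_width: -0.2
grasp_force: 0.0
```

Request:
drive_tool([
  [[0,-0.2,0],[0,0,0]],
  [[0,0,0],[0,0,0]],
])

```text
clock: 6.5
position: [526.5, 25.4, 101.2]
ee_rot: [0.994, 0.113, -0.0, 0.0]
contact_force: [0.6, -4.5, -0.8]
gripper_width: 0.1
grasp_force: 1.7
```

Request:
drive_tool([
  [[0,-0.2,0],[0,0,0]],
  [[0,0,0],[0,0,0]],
])

```text
clock: 6.7
position: [526.4, 25.7, 101.3]
ee_rot: [0.994, 0.113, -0.0, 0.002]
contact_force: [4.1, -11.6, -1.6]
gripper_width: -0.2
grasp_force: 5.8
```

Force rises to 11 N with no more motion, so the shutter is at its stop. I'll back off, lift and measure the label.

Request:
drive_tool([
  [[0,0.7,0],[0,0,0]],
  [[0,0.7,0],[0,0,0]],
  [[0,0,-3],[0,0,0]],
  [[0,0,-4],[0,0,0]],
  [[0,0,-4],[0,0,0]],
  [[0,0,-4],[0,0,0]],
  [[-2,1,-3],[0,0,0]],
  [[-3,1,0],[0,0,0]],
  [[-1,1,0],[0,0,0]],
  [[0,0,0],[0,0,0]],
  [[0,0,0],[0,0,0]],
], claw=0)

```text
clock: 7.8
position: [477.8, -28.6, 281.0]
ee_rot: [0.994, 0.113, -0.0, -0.0]
contact_force: [0.3, 0.2, 0.8]
gripper_width: -0.2
grasp_force: 0.0
```

Run:
```python
from h import *
go([519,-271,300],.03)
from bench import arm,get_image
import cv2
s=arm.read_state();r=get_image("wrist");pickle.dump((s["position"],s["ee_rot"],r),open("w4.pkl","wb"))
t=get_image("top");pickle.dump(t,open("t4.pkl","wb"))
a=r["img"][:300,120:600,::-1];b=cv2.resize(t["img"][190:290,290:370,::-1],(240,300))
cv2.imwrite("pics/w4.png",np.hstack([a,b]))
```

```text
t 7.8 now [477.8 -28.6 281. ] F [0.3 0.2 0.8] w -0.2088125752970675 joints [ 0.28  0.1  -0.25 -0.   -1.22  1.52]
turn deg [-1.000e-02  1.000e-02  1.123e+01] then shift cm [ 3.39 24.36 -1.9 ]
```

View pics/w4.png

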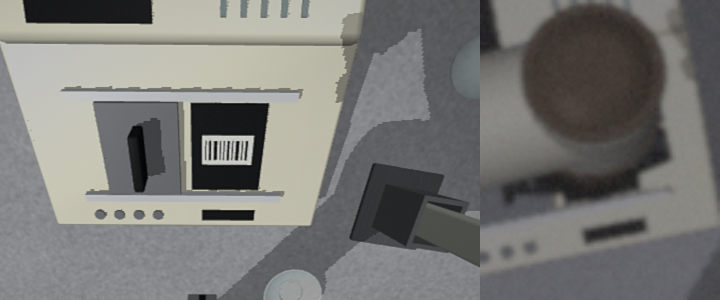

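The shutter is fully open, well clear of the label. The label is at about (227,150) in the crop, on the black patch.

Run:
```python
from h import *
import cv2
np.set_printoptions(precision=1,suppress=True)
p,q,r=pickle.load(open("w4.pkl","rb"));M=np.array(r["mount"]);Rt=R.from_quat(q)
def w(u,v): return p+Rt.apply(M[:3,3]),Rt.apply(M[:3,:3]@[(u-r["cx"])/r["fx"],(v-r["cy"])/r["fy"],1])
g=cv2.cvtColor(r["img"],cv2.COLOR_RGB2GRAY);m=np.zeros_like(g);m[112:182,318:376]=g[112:182,318:376]>110
m=cv2.morphologyEx(m,cv2.MORPH_CLOSE,np.ones((5,5)))
c=max(cv2.findContours(m,0,2)[0],key=cv2.contourArea);B=cv2.approxPolyDP(c,4,True)[:,0];print(B.tolist(),cv2.boundingRect(c))
N=R.from_euler("z",.223).apply([-np.sin(.35),0,np.cos(.35)])
O=np.array([571.5,9.7,0]);P0=O+R.from_euler("z",.223).apply([-34,0,79.7])
def deck(u,v):o,dd=w(u,v);return o+dd*(N@(P0-o))/(N@dd)
C=np.array([deck(*b) for b in B]);print(C,"sizes",[np.linalg.norm(C[i]-C[i-1]) for i in range(len(C))],"centre",C.mean(0))
x,y,ww,hh=cv2.boundingRect(c);print("bbox centre",deck(x+ww/2-.5,y+hh/2-.5))
H=[onz(w(120,43),110),onz(w(478,44),110)]
print("housing",*H)
```

```text
[[322, 136], [323, 164], [371, 163], [373, 136]] (322, 135, 52, 30)
[[553.  -12.2  83.8]
 [526.5 -19.3  73.7]
 [538.4 -66.9  74.2]
 [564.  -60.3  83.8]] sizes [np.float64(49.382157055300326), np.float64(29.22772225562336), np.float64(49.01957698992817), np.float64(28.118404493068827)] centre [545.5 -39.7  78.9]
bbox centre [546.1 -39.8  79.1]
housing [587.4 166.2 110. ] [ 652.5 -121.3  110. ]
```

Request:
drive_tool([
  [[0,0,0],[0,0,3.8]],
  [[0,2,0],[0,0,3.7]],
  [[0,3,0],[0,0,3.7]],
  [[0.3,4,0],[0,0,0]],
  [[0.8,4,0],[0,0,0]],
  [[0.8,4,0],[0,0,0]],
  [[0.8,4,0],[0,0,0]],
  [[0.7,2.9,0],[0,0,0]],
  [[0,0,0],[0,0,0]],
  [[0,0,0],[0,0,0]],
], claw=7)

```text
clock: 8.9
position: [523.8, -266.2, 279.8]
ee_rot: [1.0, 0.015, -0.001, -0.0]
contact_force: [0.1, -0.6, 0.5]
gripper_width: 70.1
grasp_force: 0.0
```

Run:
```python
from h import *
import cv2
from bench import arm,get_image
np.set_printoptions(precision=1,suppress=True)
go([520,-271,129],.03)
s=arm.read_state();r=get_image("wrist");p,q=s["position"],s["ee_rot"];pickle.dump((p,q,r),open("w5.pkl","wb"))
M=np.array(r["mount"]);Rt=R.from_quat(q)
def w(u,v): return p+Rt.apply(M[:3,3]),Rt.apply(M[:3,:3]@[(u-r["cx"])/r["fx"],(v-r["cy"])/r["fy"],1])
def proj(P):
    c=M[:3,:3].T@(Rt.inv().apply(np.array(P)-p)-M[:3,3]);return r["fx"]*c[0]/c[2]+r["cx"],r["fy"]*c[1]/c[2]+r["cy"]
for dx,dy in((0,0),(17,13),(17,-13),(-17,-13),(-17,13)):print(proj([520+dx,-271+dy,183]))
cv2.imwrite("pics/w5.png",cv2.resize(r["img"][120:480,180:480,::-1],None,fx=1.6,fy=1.6))
```

```text
t 8.9 now [ 523.8 -266.2  279.8] F [ 0.1 -0.6  0.5] w 70.10824927476723 joints [-0.2  0.3 -0.  -0.  -1.3  1.8]
turn deg [-0.1  0.1  0. ] then shift cm [-0.4  0.5 15.1]
(np.float64(327.1835308348413), np.float64(249.80236188521405))
(np.float64(310.51558241830713), np.float64(227.8712492452812))
(np.float64(345.3984640366137), np.float64(228.84517094312233))
(np.float64(343.1301084101525), np.float64(270.7843196094568))
(np.float64(309.72178037494353), np.float64(269.892978442382))
```

View pics/w5.png

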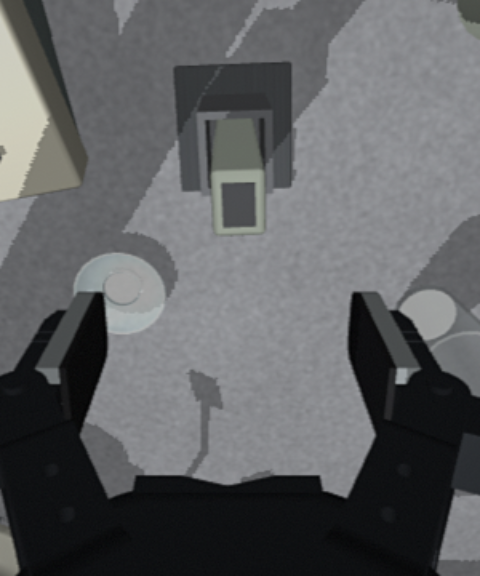

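The scanner butt is centred in the crop at (239,202), which puts it at about (521.5,-272), upright. The fingers straddle it with room to spare.

Request:
drive_tool([
  [[-0.2,0.6,0],[0,0,0]],
  [[0,0,2],[0,0,0]],
  [[0,0,3],[0,0,0]],
  [[0,0,3],[0,0,0]],
  [[0,0,3],[0,0,0]],
  [[0,0,2.5],[0,0,0]],
  [[0,0,1.6],[0,0,0]],
  [[0,0,0],[0,0,0]],
  [[0,0,0],[0,0,0]],
])

```text
clock: 9.85
position: [522.1, -271.8, 131.1]
ee_rot: [1.0, 0.016, 0.0, 0.0]
contact_force: [0.4, 0.2, 0.2]
gripper_width: 69.9
grasp_force: 0.0
```

Request:
drive_tool([
  [[0,0,0],[0,0,0]],
  [[0,0,0],[0,0,0]],
  [[0,0,0],[0,0,0]],
  [[0,0,0],[0,0,0]],
  [[0,0,0],[0,0,0]],
  [[0,0,0],[0,0,0]],
  [[0,0,0],[0,0,0]],
  [[0,0,0],[0,0,0]],
], claw=1.5)

```text
clock: 10.65
position: [522.3, -272.2, 131.4]
ee_rot: [1.0, 0.016, 0.001, 0.0]
contact_force: [0.5, 1.3, 4.9]
gripper_width: 25.3
grasp_force: 59.4
```

Request:
drive_tool([
  [[0,0,-1],[0,0,0]],
  [[0,0,-2],[0,0,0]],
  [[0,0,-3],[0,0,0]],
  [[0,0,-3],[0,0,0]],
  [[0,0,-3],[0,0,0]],
  [[0,0,-3],[0,0,0]],
  [[0,0,-3],[0,0,0]],
  [[0,0,-2],[0,0,0]],
  [[0,0,0],[0,0,0]],
])

```text
clock: 11.55
position: [522.3, -272.5, 333.3]
ee_rot: [1.0, 0.015, 0.003, 0.001]
contact_force: [0.2, -0.3, -1.5]
gripper_width: 25.2
grasp_force: 58.9
```

```bash
python3 -c "
from h import *
go([466.4,-58.1,303],.223,.35)"
```

```text
t 11.55 now [ 522.3 -272.5  333.3] F [ 0.2 -0.3 -1.5] w 25.186394854859895 joints [-0.21  0.27  0.09  0.   -1.39  1.81]
turn deg [  2.06  19.7  -10.87] then shift cm [ -1.71 -22.14   2.61]
```

Request:
drive_tool([
  [[0,0,0],[0.41,3.94,-2.17]],
  [[0,0,0],[0.41,3.94,-2.17]],
  [[0,0,0],[0.41,3.94,-2.17]],
  [[0,0,0],[0.41,3.94,-2.17]],
  [[0,0,0],[0.41,3.94,-2.17]],
  [[-0.2,-1.5,0],[0,0,0]],
  [[-0.3,-3.5,0],[0,0,0]],
  [[-0.3,-3.5,0],[0,0,0]],
  [[-0.3,-3.5,0],[0,0,0]],
  [[-0.3,-3.5,0],[0,0,0]],
  [[-0.3,-3.5,0.5],[0,0,0]],
  [[0,-3,1],[0,0,0]],
])

```text
clock: 12.75
position: [460.2, -58.8, 309.2]
ee_rot: [0.979, 0.109, 0.169, -0.021]
contact_force: [0.3, -0.2, -2.2]
gripper_width: 25.6
grasp_force: 59.1
```

Request:
drive_tool([
  [[0,0,1],[0,0,0]],
  [[0,0,0],[0,0,0]],
  [[0,0,0],[0,0,0]],
])

```text
clock: 13.05
position: [465.3, -59.6, 300.6]
ee_rot: [0.979, 0.109, 0.169, -0.02]
contact_force: [0.1, 0.2, -1.4]
gripper_width: 25.1
grasp_force: 59.6
```

Run:
```python
from h import *
import cv2
from bench import arm,get_image
go([486.5,-53.5,246.7],.223,.35)
s=arm.read_state();r=get_image("wrist");p,q=s["position"],s["ee_rot"];pickle.dump((p,q,r),open("w6.pkl","wb"))
r2=get_image("scene");b=cv2.resize(r2["img"][150:330,240:420,::-1],(320,320))
cv2.imwrite("pics/w6.png",np.hstack([r["img"][:320,100:540,::-1],b]))
M=np.array(r["mount"]);Rt=R.from_quat(q)
c=M[:3,:3].T@(Rt.inv().apply(np.array([546,-40,79.5])-p)-M[:3,3]);print("label expected px",r["fx"]*c[0]/c[2]+r["cx"],r["fy"]*c[1]/c[2]+r["cy"])
c=M[:3,:3].T@(np.array([0,0,118])-M[:3,3]);print("window px",r["fx"]*c[0]/c[2]+r["cx"],r["fy"]*c[1]/c[2]+r["cy"])
```

```text
t 13.05 now [465.3 -59.6 300.6] F [ 0.1  0.2 -1.4] w 25.149757695555774 joints [ 0.22 -0.1  -0.44 -0.01 -0.89  1.58]
turn deg [-0.13  0.42 -0.11] then shift cm [ 0.22 -0.13  5.82]
label expected px 320.3839815016434 202.20830023011575
window px 320.9421949662572 236.47411426719322
```

View pics/w6.png

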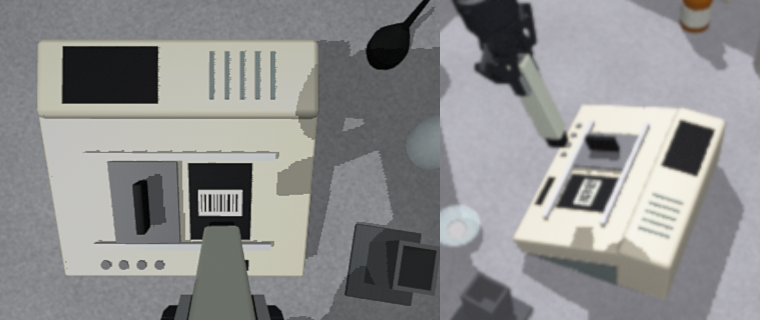

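The label is in the crop at (219,204), within 2 px of the expected position. The scanner nose at (221,236) lies on the tool axis, so I'll advance 58 mm and hold.

Request:
drive_tool([
  [[0.1,-0.1,1],[0,0.4,0]],
  [[0,0,1],[0,0,0]],
  [[0,0,1],[0,0,0]],
  [[0,0,1],[0,0,0]],
  [[0,0,1],[0,0,0]],
  [[0,0,0.8],[0,0,0]],
  [[0,0,0],[0,0,0]],
  [[0,0,0],[0,0,0]],
  [[0,0,0],[0,0,0]],
  [[0,0,0],[0,0,0]],
  [[0,0,0],[0,0,0]],
  [[0,0,0],[0,0,0]],
])

```text
clock: 14.35
position: [485.8, -53.3, 247.8]
ee_rot: [0.978, 0.109, 0.174, -0.021]
contact_force: [0.1, 0.5, -1.1]
gripper_width: 25.3
grasp_force: 59.6
```

Request:
drive_tool([
  [[0,0,0],[0,0,0]],
  [[0,0,0],[0,0,0]],
  [[0,0,0],[0,0,0]],
  [[0,0,0],[0,0,0]],
  [[0,0,0],[0,0,0]],
  [[0,0,0],[0,0,0]],
  [[0,0,0],[0,0,0]],
  [[0,0,0],[0,0,0]],
  [[0,0,0],[0,0,0]],
  [[0,0,0],[0,0,0]],
  [[0,0,0],[0,0,0]],
  [[0,0,0],[0,0,0]],
])

```text
clock: 15.55
position: [485.7, -53.4, 247.5]
ee_rot: [0.978, 0.109, 0.174, -0.021]
contact_force: [0.6, 0.4, -1.4]
gripper_width: 25.1
grasp_force: 59.6
```

Run:
```python
from h import *
from bench import arm
go([486.5,-53.5,246.7],.223,.35)
s=arm.read_state();l=R.from_quat(s["ee_rot"]).inv().apply(np.array([546,-40,79.5])-s["position"]);print("label in tool",l,"window 118; jv",np.abs(s["joint_vel"]).max())
```

```text
t 15.55 now [485.7 -53.4 247.5] F [ 0.6  0.4 -1.4] w 25.11435984201529 joints [ 0.22 -0.02 -0.51 -0.   -0.73  1.57]
turn deg [-0.14 -0.12 -0.07] then shift cm [0.04 0.03 0.1 ]
label in tool [2.34525273e-02 7.34108884e-01 1.78980751e+02] window 118; jv 0.001338495064884556
```

Held for about 1.7 s within tolerance. Now I'll retreat and return the scanner.

Request:
drive_tool([
  [[0,0,-1],[0,0,0]],
  [[0,0,-2],[0,0,0]],
  [[0,0,-2],[0,0,0]],
  [[0,0,-2],[0,0,0]],
  [[0,0,-1],[0,0,0]],
  [[0,1.5,0],[0,0,0]],
  [[0.3,3.5,0],[0,0,0]],
  [[0.3,3.5,0],[0,0,0]],
  [[0.3,3.5,0],[0,0,0]],
  [[0.3,3.5,0],[0,0,0]],
  [[0.3,3.5,0],[0,0,0]],
  [[0,2.5,0],[0,0,0]],
])

```text
clock: 16.75
position: [520.7, -268.4, 326.8]
ee_rot: [0.979, 0.109, 0.174, -0.021]
contact_force: [1.2, 0.3, -1.3]
gripper_width: 25.3
grasp_force: 59.6
```

```bash
python3 -c "
from h import *
go([522.0,-272,333],.031)"
```

```text
t 16.75 now [ 520.7 -268.4  326.8] F [ 1.2  0.3 -1.3] w 25.273378418907406 joints [-0.3   0.14 -0.06 -0.2  -1.07  2.15]
turn deg [ -2.07 -20.07  10.77] then shift cm [ 0.12  0.36 -0.62]
```

Request:
drive_tool([
  [[0,0,0],[-0.41,-4.01,2.15]],
  [[0,0,0],[-0.41,-4.01,2.15]],
  [[0,0,0],[-0.41,-4.01,2.15]],
  [[0,0,0],[-0.41,-4.01,2.15]],
  [[0,0,0],[-0.41,-4.01,2.15]],
  [[0.1,0.3,0],[0,0,0]],
  [[0,0,0],[0,0,0]],
  [[0,0,0],[0,0,0]],
  [[0,0,0],[0,0,0]],
])

```text
clock: 17.65
position: [520.7, -269.4, 327.7]
ee_rot: [1.0, 0.016, 0.001, -0.0]
contact_force: [1.1, 0.1, -1.0]
gripper_width: 25.2
grasp_force: 59.8
```

```bash
python3 -c "
from h import *
go([522.0,-272,133],.031)"
```

```text
t 17.65 now [ 520.7 -269.4  327.7] F [ 1.1  0.1 -1. ] w 25.22884721801372 joints [-0.2   0.27  0.08 -0.   -1.38  1.81]
turn deg [-0.02 -0.13  0.08] then shift cm [ 0.13  0.26 19.47]
```

Request:
drive_tool([
  [[0.1,0.3,2],[0,0,0]],
  [[0,0,3],[0,0,0]],
  [[0,0,3],[0,0,0]],
  [[0,0,1.5],[0,0,0]],
  [[0,0,0],[0,0,0]],
  [[0,0,0],[0,0,0]],
])

```text
clock: 18.25
position: [522.6, -272.5, 233.3]
ee_rot: [1.0, 0.016, 0.001, 0.0]
contact_force: [-0.1, -0.2, -1.2]
gripper_width: 25.5
grasp_force: 59.7
```

Request:
drive_tool([
  [[0,0,1],[0,0,0]],
  [[0,0,1.5],[0,0,0]],
  [[0,0,1.5],[0,0,0]],
  [[0,0,1.5],[0,0,0]],
  [[0,0,1.5],[0,0,0]],
  [[0,0,1.5],[0,0,0]],
  [[0,0,0.8],[0,0,0]],
  [[0,0,0],[0,0,0]],
  [[0,0,0],[0,0,0]],
])

```text
clock: 19.15
position: [523.0, -272.3, 140.0]
ee_rot: [1.0, 0.016, 0.001, 0.0]
contact_force: [0.0, 0.2, -1.4]
gripper_width: 25.3
grasp_force: 59.8
```

Request:
drive_tool([
  [[0,0,0.4],[0,0,0]],
  [[0,0,0.3],[0,0,0]],
  [[0,0,0],[0,0,0]],
  [[0,0,0],[0,0,0]],
])

```text
clock: 19.55
position: [522.5, -272.1, 132.3]
ee_rot: [1.0, 0.016, 0.001, -0.0]
contact_force: [-0.4, 0.1, -1.3]
gripper_width: 25.4
grasp_force: 59.8
```

Just above the floor (131.4 when gripped). I'll release, then rise.

Request:
drive_tool([
  [[0,0,0.1],[0,0,0]],
  [[0,0,0],[0,0,0]],
  [[0,0,0],[0,0,0]],
])

```text
clock: 19.85
position: [522.7, -272.2, 131.5]
ee_rot: [1.0, 0.016, 0.001, -0.0]
contact_force: [0.1, 0.0, -0.3]
gripper_width: 25.6
grasp_force: 59.9
```

Request:
drive_tool([
  [[0,0,0],[0,0,0]],
  [[0,0,0],[0,0,0]],
  [[0,0,0],[0,0,0]],
  [[0,0,0],[0,0,0]],
  [[0,0,0],[0,0,0]],
  [[0,0,0],[0,0,0]],
], claw=7)

```text
clock: 20.45
position: [522.4, -272.1, 131.2]
ee_rot: [1.0, 0.016, 0.0, -0.0]
contact_force: [-0.2, 0.2, 0.4]
gripper_width: 69.5
grasp_force: 0.0
```

Request:
drive_tool([
  [[0,0,-1],[0,0,0]],
  [[0,0,-2],[0,0,0]],
  [[0,0,-3],[0,0,0]],
  [[0,0,-3],[0,0,0]],
  [[0,0,-3],[0,0,0]],
  [[0,0,-3],[0,0,0]],
  [[0,0,0],[0,0,0]],
  [[0,0,0],[0,0,0]],
  [[0,0,0],[0,0,0]],
])

```text
clock: 21.35
position: [521.7, -271.9, 280.4]
ee_rot: [1.0, 0.016, -0.0, -0.001]
contact_force: [0.5, -0.5, -0.0]
gripper_width: 70.0
grasp_force: 0.0
```

Run:
```python
from h import *
import cv2
from bench import arm,get_image
go([522,-272,133],.031)
r=get_image("wrist");r2=get_image("scene")
cv2.imwrite("pics/w7.png",np.hstack([r["img"][:360,150:510,::-1],cv2.resize(r2["img"][200:380,230:410,::-1],(360,360))]))
```

```text
t 21.35 now [ 521.7 -271.9  280.4] F [ 0.5 -0.5 -0. ] w 69.99519835808213 joints [-0.21  0.29 -0.   -0.   -1.28  1.81]
turn deg [-0.08  0.04  0.09] then shift cm [3.000e-02 1.000e-02 1.474e+01]
```

Run:
```python
# bright-butt check without viewing: same mask before (w5) and now
import cv2,numpy as np,pickle
a=pickle.load(open("w5.pkl","rb"))[2]["img"][:360,150:510,::-1];b=cv2.imread("pics/w7.png")[:,:360]
for im in(a,b):
    h=cv2.cvtColor(np.ascontiguousarray(im),cv2.COLOR_BGR2HSV)[170-60:300,140:220]
    g=im[110:300,140:220].astype(int);m=((g[:,:,1]-g[:,:,0]>8)).astype(np.uint8);m=cv2.morphologyEx(m,cv2.MORPH_OPEN,np.ones((3,3)))
    c=max(cv2.findContours(m,0,2)[0],key=cv2.contourArea);print(cv2.boundingRect(c),cv2.contourArea(c))
```

```text
(22, 115, 34, 42) 1223.5
(16, 111, 33, 42) 1258.5
```

The butt has the same apparent size as at the start, and its shift matches the camera's motion to about 1 mm. So the scanner stands seated and upright where it began. I'm handing in.

```bash
python3 -c "
from bench import arm
print(arm.job_done())"
```

```text
the job is handed in; nothing more can be done
None
```

The job is handed in at about 21 s with no verdict returned: shutter pushed to its stop, scanner held still about 6 cm off the label for about 1.7 s, then released nose down in its holster; I didn't re-check the bystanders or shutter at the end, but nothing suggested either had moved.

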